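# Clamp a cylinder body in a crank vise

## Task

Set the loose cylinder body upright and flat on the bed of the small vise, between its two jaws, and let go of it. Then take the spinning grip of the crank and wind the crank clockwise in one go, without letting go or regrasping, until the moving jaw has pushed the body against the fixed stop and clamped it: the grip should then push back about 5 N harder than while it ran free. Do not overtighten, as more than about 7 N extra marks the body; then let go of the grip, and leave the other things on the bench where they are.

Things in the scene. Friction and masses are not known exactly. Their poses are not given: they have to be found in the camera images.
- cyl_mid (a point): Centre (half-way up) of the loose cylinder body, a plain pale aluminium block, 60 x 60 mm and 58 mm tall, 0.6 kg, standing upright alone on the bench. Its axes are parallel to its faces, z up.
- cyl_body: The same loose cylinder body; origin at the centre of its underside.
- vise_bed (a point): Point on top of the vise's bed (20 mm over the bench), about where the middle of the clamped body comes to lie. x runs along the screw, from the fixed stop to the crank, y across, z up. The bed is 90 mm wide, its sides open. The stop's face is 39 to 51 mm to the -x side (bolted at a different place each time). The moving jaw's face is 51 mm to the +x side at crank 0.
- vise: The vise, steel, fixed to the bench, 285 mm long; origin on the bench, 30 mm to the +x side of vise_bed; same axes. Stop and moving jaw are 76 mm wide, 45 mm tall over the bed. The stop's block ends 48 mm behind its face. The grey gearbox (70 x 70 mm, 97 mm tall over the bench), crank on top, stands 120 to 190 mm to the +x side of vise_bed.
- jaw: Moving jaw: steel plate 76 mm wide, 7 mm thick, 45 mm tall; origin at the middle of the lower edge of its clamping face. Axes as the vise. It moves to -x by 20 mm per turn of the crank, on a stiff spring (30 N/mm): some 3 mm, 50 degrees of crank, from first load to a good clamp, about 85 N, which is 5 N more at the grip. The screw holds where it is left.
- crank_axis (a point): Point on the upright axis of the crank, at mid height of its grip (137 mm over the bench); 155 mm to the +x side of vise_bed. Axes as the vise.
- grip_mid (a point): Centre of the crank's grip: upright black plastic handle, 26 mm in diameter, 45 mm tall, spinning freely on its pin 55 mm from the crank's axis, so a hand holding it need not turn as it goes round. The crank arm lies 22 mm below this point. About 7 N along the circle turns it while the jaw runs free (this fades when the hand stops and holds still; the clamping load stays).
- grip: The same grip; origin at the centre of its underside.
- crank (a joint): Angle of the crank in rad: 0 with the jaw fully open, grows clockwise seen from above (closing), 6.28 a turn, at most 20. It starts between 0 and 1.6 with the grip on the side away from the jaws; clamping begins somewhere between 9 and 14 rad.
- grease: Bystander: loose round grease pot with a lid, 69 mm in diameter, 54 mm tall, origin under it.
- end_cap: Bystander: loose square end cap, 56 x 56 x 18 mm, origin under it.
- piston: Bystander: loose disc-shaped piston, 40 mm in diameter, 14 mm tall, origin under it.

How it is judged (in metres and radians):
On the way, in this order (a step that is already met when the one before it is completed fails the run):
1. the cylinder body stands upright on the bed between the jaws, released, with the jaw not yet clamping (horizontal distance between cyl_mid and vise_bed below 0.035 m and y of cyl_mid in the frame of vise_bed between -0.015 and 0.015 m and z of cyl_mid in the frame of vise_bed between 0.025 and 0.033 m and angle between cyl_mid's own z axis and vertical below 0.06 rad and contact force between the fingers and cyl_body below 0.1 N and value of joint crank below 2.5 rad), for 0.2 s.
2. the jaw clamps the body against the stop (40 to 140 N) (contact force between jaw and cyl_body between 40 and 140 N), for 0.2 s.
At the end, for the whole second after the job is handed in: The cylinder body stands upright (within 0.06 rad) and flat on the bed, within 15 mm of the bed's middle line and between the jaws, at rest, clamped with 40 to 140 N between moving jaw and body; nothing is held (all of step 2 and horizontal distance between cyl_mid and vise_bed below 0.035 m and y of cyl_mid in the frame of vise_bed between -0.015 and 0.015 m and z of cyl_mid in the frame of vise_bed between 0.025 and 0.033 m and angle between cyl_mid's own z axis and vertical below 0.06 rad and contact force between the fingers and anything else below 0.1 N and linear speed of cyl_body below 0.01 m/s); the robot touches nothing.
It fails at once if the body is overtightened (more than 140 N) (contact force between jaw and cyl_body above 140 N).
It fails at once if the grip is let go on the way, after the crank has been wound past 2.5 rad and before the body is clamped with 40 N (value of joint crank above 2.5 rad and contact force between jaw and cyl_body below 40 N and contact force between the fingers and grip below 0.1 N).
It fails at once if a bystander is moved by more than 20 mm (distance of any of grease, end_cap, piston from where it was at the start of the episode above 0.02 m).
It also fails if it takes over 72 s, if anything falls off the work surface, if the arm or the gripper's body presses on something with over 40 N, if the wrist force passes 120 N, or if a joint passes its speed limit or range.

## Robot

A 7-joint arm with a two-finger parallel gripper is mounted at the origin on a cart in front of the work surface, level with it; the furniture and walls round the work are solid. World frame = base frame: x ahead of the robot, y to its left, z up, the work surface at z = 0. Lengths are in mm, angles in degrees, forces in N, time in s.
With the tool pointing down it reaches from about 350 to 900 mm from the base axis. Payload 8.1 kg.
Tool frame: the origin (TCP) lies between the finger pads; the fingertips stand 8 mm ahead of it and the grasp point (between the pads) lies 11 mm behind it; z points along the fingers, y is the line along which they close (so a half turn about z gives the same grasp; the last joint's range is limited). The gripper opens to 85 mm and grips with 20 to 120 N. Pads are 22 mm wide; open, the fingers measure 114 mm over their backs; the gripper's body (76 mm by 85 mm) begins 54 mm behind the grasp point. The pads swing forward as they close: fully open they stand 13 mm farther back than shut.
Start: joints at [-75.149, 24.895, 1.432, 90.138, -0.665, 64.973, -4.303], TCP at [221.251, 584.542, 239.323] pointing down, gripper open.
Joint ranges: [-149.89, 149.89], [-25.12, 119.58], [-72.63, 75.52], [4.76, 147.25], [-75.54, 255.54], [6.69, 114.76], [-157.13, 157.13]. Speed limits (degrees/s): [127.2, 127.2, 172.46, 172.46, 180, 180, 180].

## Interface

Orientations are given as a 3x3 rotation matrix whose columns are the frame's x, y, z axes.
In Python, from rig import get_obs, camera, camera_model, job_done gives the robot as it stands.
- The arm moves only by the tool send_rows, never from a script. Its argument "commands" is a list of rows, each an object of numbers: "gripper": the opening, from 0 (shut) to 1 (fully open); "x", "y", "z": the shift along the tool's x, y, z as a fraction of full scale; "wx", "wy", "wz": the turn, a rotation vector about the tool's x, y, z as a fraction of full scale. A call has exactly 5 rows; each row is the pose to reach, as a shift and turn from the pose commanded when the call began, along the tool's axes at that moment; what a row does not reach only later rows make up. Full scale, the value 1, is 0.15 m for a shift and 90 degrees for a turn. A row lasts 1/12 s, in which the tool goes at most 41.7 mm and 7.16 degrees, less where a joint would pass 70% of its speed; a pose out of reach is approached as far as the arm can. A call with a number of a shift or a turn outside -1 to 1 is refused whole. A call with a gripper value outside its range is refused whole. The fingers move at their own pace and stop on an object; the grip force is fixed at half the most. Time passes only in rows, so rows that repeat a pose let the fingers close, or fill a call up. It gives the time, the measured TCP pose, the force, the opening and the grip force at its end, in the units of the state.
- get_obs(): the state, without advancing time (a new reading comes with each control period).
- camera(name): name is "scene" or "top"; returns the picture (384x512x3 uint8, red, green, blue); there is no depth.
- camera_model(name): a dict with "vfov" (degrees; the focal length in pixels is half the picture's height over the tangent of half this angle, whatever the lens; pixels are square), "cx", "cy" (the principal point, pixels), "k1" (the pictures are not rectified: a ray, as slopes to the right and down, at radius r is drawn at 1 + k1 r^2 times it, then the intrinsics apply), "camera_from_world" (4x4, takes a point from world to camera coordinates). Camera axes: x right, y down, z forward; pixel columns grow to the right and rows downward; lengths in mm; the calibration is good to about 2 mm. A picture is of the moment at which its call begins. camera_model takes no time and is no camera call.
- job_done(): hands the job in; it is judged then, once.
The state is a dict: "time_s": time; "joints": joint angles; "qvel": joint speeds; "joint_efforts": joint torques, N m; "tool_pos": TCP position; "ee_rot": TCP orientation; "contact_force": force on the tool from outside, world axes, zero at the start; "wrist_torque": the same for the moment, N m; "width": opening from 0.0 (shut) to 1.0 (fully open); "grip_force": force on a finger pad.
Only numpy, scipy, OpenCV 4.12 (cv2) and the standard library are available. Lean on these libraries where they do the work, as an engineer would, in place of code of your own. Each camera call takes 0.05 s, during which the arm holds its last target. There are 200 camera calls.

## Working session

There is one attempt and no reset: what is moved stays moved. The work goes in short steps, Python scripts to look and compute and a tool call to move; the robot and the scene stay as the last step left them, time stands still between calls to the robot, and variables do not carry over. Pictures are saved under pics/ and viewed, at most 10 in all, crops included, and the job is handed in when it is done.

Besides the shell and the picture viewer there is one more tool, called after "Emit:" in YAML: its name, and indented under it one key for each argument. send_rows: Moves the arm, as the interface text tells. Its arguments: {"type":"object","properties":{"commands":{"type":"array"}},"required":["commands"]}

```bash
mkdir -p pics; ls; python3 - <<'E'
from rig import *
import cv2,numpy as np
o=get_obs();print(o)
for n in("scene","top"):
    im=camera(n);cv2.imwrite(f"pics/{n}0.png",im[...,::-1]);print(n,camera_model(n))
E
```

```text
pics
{'time_s': 0.0, 'joints': array([-75.15057946,  24.93443597,   1.43131407,  90.18937126,
        -0.66624003,  64.97146179,  -4.30316954]), 'qvel': array([-0.03864145, -0.02011328, -0.04455549, -0.1385312 ,  0.08734437,
        0.05496637, -0.06496788]), 'joint_efforts': array([ 7.09188189e-04, -6.70476437e+01,  1.02575429e+00, -3.16220784e+01,
        1.57089473e-02,  1.20142149e-02,  6.70570466e-05]), 'tool_pos': array([221.08341433, 584.07479067, 238.54606201]), 'ee_rot': array([[-9.35238258e-01,  3.54018670e-01, -4.27276577e-04],
       [ 3.54018908e-01,  9.35237132e-01, -1.45608496e-03],
       [-1.15876340e-04, -1.51305035e-03, -9.99998849e-01]]), 'contact_force': array([1.00172054, 1.05826318, 0.70589165]), 'wrist_torque': array([0.01321118, 0.05941067, 0.00341124]), 'grip_force': 0.0, 'width': 0.9975028557243975}
scene {'vfov': 49.18692267614783, 'cx': 261.26023160993907, 'cy': 194.06320446028357, 'k1': -0.10796747805021863, 'camera_from_world': array([[-8.85045954e-01, -4.65501632e-01, -1.37486305e-03,
         5.02480724e+02],
       [-3.46740853e-01,  6.61214064e-01, -6.65256899e-01,
         2.43266914e+02],
       [ 3.10587251e-01, -5.88306206e-01, -7.46613265e-01,
         1.18426700e+03],
       [ 0.00000000e+00,  0.00000000e+00,  0.00000000e+00,
         1.00000000e+00]])}
top {'vfov': 52.64773590239643, 'cx': 252.65677952113435, 'cy': 194.25486708588141, 'k1': 0.041327895158747595, 'camera_from_world': array([[-2.57441223e-02, -9.99148537e-01,  3.22403572e-02,
         4.38208073e+01],
       [-9.90306495e-01,  2.10862622e-02, -1.37289532e-01,
         5.34050735e+02],
       [ 1.36492806e-01, -3.54622336e-02, -9.90006133e-01,
         1.04478189e+03],
       [ 0.00000000e+00,  0.00000000e+00,  0.00000000e+00,
         1.00000000e+00]])}
```

View pics/scene0.png

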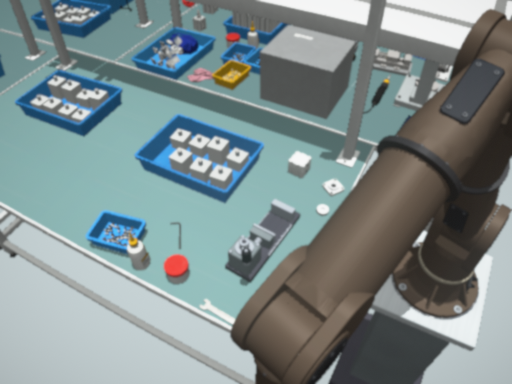

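View pics/top0.png

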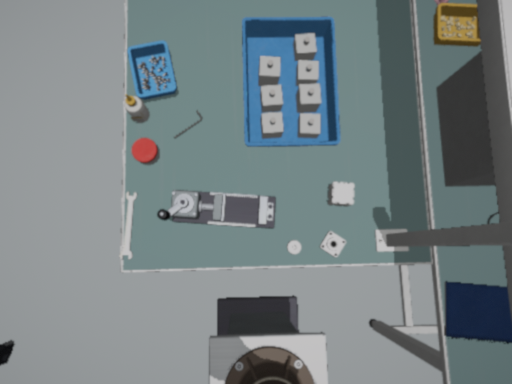

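The scene picture shows the arm off to the left side, vise in the middle, and the block alone near (300,163). In the top view the vise lies along image columns 172–275 (row ~208), with the grip at (164,214), gearbox (185,203), jaw (218,207), stop (267,210) and the block (343,193). Bystanders: grease (145,150), piston (295,247), end cap (334,244).

```bash
cat > h.py <<'E'
import numpy as np,cv2
from rig import *
def cam(n):
    m=camera_model(n);f=192/np.tan(np.radians(m['vfov']/2));K=np.array([[f,0,m['cx']],[0,f,m['cy']],[0,0,1.]])
    return m,K,np.array(m['camera_from_world'])
def proj(n,P):
    m,K,T=cam(n);R,_=cv2.Rodrigues(T[:3,:3])
    return cv2.projectPoints(np.float64(P).reshape(-1,1,3),R,T[:3,3],K,np.array([m['k1'],0,0,0.]))[0][:,0]
def ray(n,uv,z):
    m,K,T=cam(n);d=cv2.undistortPoints(np.float64(uv).reshape(-1,1,2),K,np.array([m['k1'],0,0,0.]))[:,0]
    d=np.c_[d,np.ones(len(d))]@T[:3,:3];c=-T[:3,:3].T@T[:3,3]
    return c+d*((z-c[2])/d[:,2])[:,None]
E
python3 - <<'E'
from h import *
a=cv2.imread("pics/top0.png")
c=cv2.resize(a[170:262,140:370],None,fx=3.45,fy=3.45,interpolation=cv2.INTER_CUBIC)
hsv=cv2.cvtColor(a,cv2.COLOR_BGR2HSV)
b=cv2.imread("pics/scene0.png")
d=cv2.resize(b[140:285,220:350],None,fx=2.1,fy=2.1,interpolation=cv2.INTER_CUBIC)
W=np.zeros((c.shape[0]+d.shape[0],800,3),np.uint8);c=c[:,:800];W[:c.shape[0],:c.shape[1]]=c;W[c.shape[0]:,:d.shape[1]]=d[:,:800]
cv2.imwrite("pics/crop.png",W[:600]);print(c.shape,d.shape)
# block mask
for n,im,box,z in(("top",a,(325,178,360,208),58),("scene",b,(284,148,316,178),58)):
    x0,y0,x1,y1=box;g=im[y0:y1,x0:x1];h=cv2.cvtColor(g,cv2.COLOR_BGR2HSV)
    mk=((h[...,1]<50)&(h[...,2]>150)).astype(np.uint8)
    cs=max(cv2.findContours(mk,0,2)[0],key=cv2.contourArea)
    r=cv2.minAreaRect(cs);r=((r[0][0]+x0,r[0][1]+y0),r[1],r[2]);print(n,r,ray(n,cv2.boxPoints(r),z).round(1))
E
```

```text
(317, 794, 3) (304, 273, 3)
top ((343.0, 192.5), (23.0, 22.0), 90.0) [[ 564.1 -187.6   58. ]
 [ 562.9 -248.4   58. ]
 [ 499.1 -244.5   58. ]
 [ 500.4 -184.1   58. ]]
scene ((299.7891902923584, 158.43513679504395), (24.11504364013672, 15.660073280334473), 17.10272979736328) [[ 565.4 -175.4   58. ]
 [ 583.6 -251.3   58. ]
 [ 497.6 -255.4   58. ]
 [ 482.6 -180.6   58. ]]
```

View pics/crop.png

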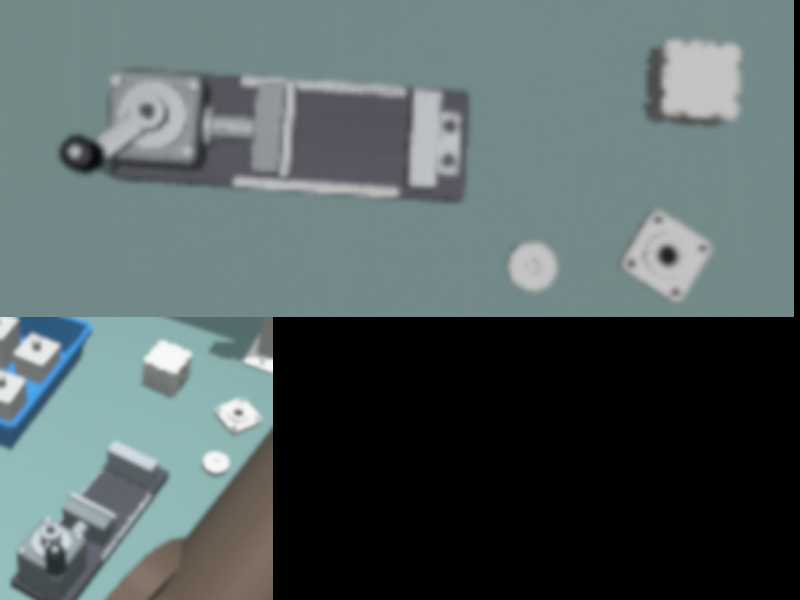

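Crop (3.45x, origin (140,170)): block top centre (701,80), hub (148,111), grip top (81,153), jaw face line (293,85)-(288,175), stop face (413,90)-(409,185), bed right corners (468,92),(463,200). Next I turn these into world points and check against the known sizes.

```bash
python3 - <<'E'
from h import *
q=lambda pts:np.float64(pts)/3.45+[140,170]-0.35
def p(name,pts,z):
    w=ray("top",q(pts),z);print(name,z,w[:,:2].round(1).tolist());return w
p("block c",[(701,80)],58)
p("hub",[(148,111)],115); g=p("grip",[(81,153)],158)
p("hub125",[(148,111)],125)
p("gear corners",[(111,72),(203,79),(196,163),(113,160)],97)
p("jawface",[(294,85),(289,175)],65)
p("stop",[(414,90),(409,186),(437,187),(442,92)],65)
p("bedR",[(468,92),(463,200)],20)
p("bed long lo",[(234,182),(398,194)],20)
p("bed long hi",[(243,79),(404,92)],20)
p("bed bottom",[(110,178),(463,200)],20)
a=cv2.imread("pics/top0.png")
def rect(box,test,z):
    x0,y0,x1,y1=box;g=cv2.resize(a[y0:y1,x0:x1],None,fx=8,fy=8,interpolation=cv2.INTER_CUBIC)
    mk=test(cv2.cvtColor(g,cv2.COLOR_BGR2HSV)).astype(np.uint8)
    cs=max(cv2.findContours(mk,0,2)[0],key=cv2.contourArea)
    c=cs[:,0]/8.+[x0-.44,y0-.44]
    w=ray("top",c,z)[:,:2];r=cv2.minAreaRect(w.astype(np.float32));print(np.round(r[0],1),np.round(r[1],1),r[2])
rect((325,178,362,210),lambda h:(h[...,1]<45)&(h[...,2]>160),58)
rect((154,204,174,224),lambda h:h[...,2]<70,150)
E
```

```text
block c 58 [[530.6, -215.7]]
hub 115 [[508.4, 213.7]]
grip 158 [[474.4, 254.2]]
hub125 125 [[507.1, 212.3]]
gear corners 97 [[540.9, 244.0], [534.1, 175.0], [470.4, 180.6], [474.2, 242.4]]
jawface 65 [[532.5, 107.4], [462.0, 112.4]]
stop 65 [[526.5, 13.4], [451.3, 19.4], [450.0, -2.3], [524.4, -8.6]]
bedR 20 [[529.9, -33.3], [441.7, -26.2]]
bed long lo 20 [[460.7, 158.6], [447.8, 26.4]]
bed long hi 20 [[544.6, 150.5], [531.0, 19.2]]
bed bottom 20 [[466.3, 257.9], [441.7, -26.2]]
[ 532.1 -216.4] [61.5 61.2] 83.73255920410156
[473.6 254.4] [31.4 22.4] 62.098167419433594
```

Emit:
send_rows:
  commands:
    - {"gripper": 1, "x": -0.15, "y": -0.16, "z": 0, "wx": 0, "wy": 0, "wz": 0.08}
    - {"gripper": 1, "x": -0.33, "y": -0.36, "z": 0, "wx": 0, "wy": 0, "wz": 0.16}
    - {"gripper": 1, "x": -0.51, "y": -0.56, "z": 0, "wx": 0, "wy": 0, "wz": 0.24}
    - {"gripper": 1, "x": -0.7, "y": -0.77, "z": 0, "wx": 0, "wy": 0, "wz": 0.32}
    - {"gripper": 1, "x": -0.89, "y": -0.98, "z": 0, "wx": 0, "wy": 0, "wz": 0.4}

```text
time_s: 0.52
tool_pos: [293.6, 399.3, 238.9]
ee_rot: [[-0.546, 0.838, -0.0], [0.838, 0.546, -0.0], [-0.0, -0.001, -1.0]]
contact_force: [1.0, -0.2, 0.9]
width: 0.999
grip_force: 0.0
```

Emit:
send_rows:
  commands:
    - {"gripper": 1, "x": -0.2, "y": -0.04, "z": 0, "wx": 0, "wy": 0, "wz": 0.08}
    - {"gripper": 1, "x": -0.4, "y": -0.08, "z": 0, "wx": 0, "wy": 0, "wz": 0.16}
    - {"gripper": 1, "x": -0.6, "y": -0.13, "z": 0, "wx": 0, "wy": 0, "wz": 0.24}
    - {"gripper": 1, "x": -0.8, "y": -0.17, "z": 0, "wx": 0, "wy": 0, "wz": 0.32}
    - {"gripper": 1, "x": -1, "y": -0.21, "z": 0, "wx": 0, "wy": 0, "wz": 0.4}

```text
time_s: 0.93
tool_pos: [349.9, 257.2, 239.2]
ee_rot: [[0.047, 0.999, -0.0], [0.999, -0.047, 0.0], [-0.0, -0.0, -1.0]]
contact_force: [1.2, 0.8, -0.3]
width: 1.001
grip_force: 0.0
```

Emit:
send_rows:
  commands:
    - {"gripper": 1, "x": -0.2, "y": 0.08, "z": 0, "wx": 0, "wy": 0, "wz": 0.025}
    - {"gripper": 1, "x": -0.4, "y": 0.16, "z": 0, "wx": 0, "wy": 0, "wz": 0.025}
    - {"gripper": 1, "x": -0.6, "y": 0.24, "z": 0, "wx": 0, "wy": 0, "wz": 0.025}
    - {"gripper": 1, "x": -0.8, "y": 0.32, "z": 0, "wx": 0, "wy": 0, "wz": 0.025}
    - {"gripper": 1, "x": -1, "y": 0.4, "z": 0, "wx": 0, "wy": 0, "wz": 0.025}

```text
time_s: 1.35
tool_pos: [403.7, 104.9, 239.3]
ee_rot: [[0.08, 0.997, -0.0], [0.997, -0.08, 0.0], [0.0, -0.0, -1.0]]
contact_force: [0.4, 0.1, 0.3]
width: 1.0
grip_force: 0.0
```

Emit:
send_rows:
  commands:
    - {"gripper": 1, "x": -0.2, "y": 0.1, "z": 0, "wx": 0, "wy": 0, "wz": 0}
    - {"gripper": 1, "x": -0.4, "y": 0.2, "z": 0, "wx": 0, "wy": 0, "wz": 0}
    - {"gripper": 1, "x": -0.6, "y": 0.3, "z": 0, "wx": 0, "wy": 0, "wz": 0}
    - {"gripper": 1, "x": -0.8, "y": 0.4, "z": 0, "wx": 0, "wy": 0, "wz": 0}
    - {"gripper": 1, "x": -1, "y": 0.5, "z": 0, "wx": 0, "wy": 0, "wz": 0}

```text
time_s: 1.77
tool_pos: [466.5, -50.6, 239.3]
ee_rot: [[0.08, 0.997, 0.0], [0.997, -0.08, 0.0], [0.0, -0.0, -1.0]]
contact_force: [0.3, 0.1, -0.5]
width: 0.999
grip_force: 0.0
```

Emit:
send_rows:
  commands:
    - {"gripper": 1, "x": -0.2, "y": 0.1, "z": 0.1, "wx": 0, "wy": 0, "wz": 0}
    - {"gripper": 1, "x": -0.4, "y": 0.2, "z": 0.25, "wx": 0, "wy": 0, "wz": 0}
    - {"gripper": 1, "x": -0.6, "y": 0.3, "z": 0.4, "wx": 0, "wy": 0, "wz": 0}
    - {"gripper": 1, "x": -0.8, "y": 0.42, "z": 0.55, "wx": 0, "wy": 0, "wz": 0}
    - {"gripper": 1, "x": -1, "y": 0.52, "z": 0.7, "wx": 0, "wy": 0, "wz": 0}

```text
time_s: 2.18
tool_pos: [532.7, -206.2, 132.7]
ee_rot: [[0.08, 0.997, -0.0], [0.997, -0.08, 0.0], [0.0, -0.0, -1.0]]
contact_force: [1.1, -0.1, 0.4]
width: 1.001
grip_force: 0.0
```

```bash
python3 - <<'E'
from h import *
b=camera("scene")[...,::-1];cv2.imwrite("pics/s1.png",b)
cv2.imwrite("pics/s1c.png",cv2.resize(b[140:285,220:370],None,fx=4,fy=4,interpolation=cv2.INTER_CUBIC))
q=lambda P:((proj("scene",P)-[220,140])*4).round().tolist()
u=np.array([.083,.9965,0]);v=np.array([-.9965,.083,0])
B=np.array([494,59.5,0])
f=lambda x,y,z:B+x*u+y*v+[0,0,z]
for n,P in dict(blk=[531.5,-216,58],hub=f(155,0,115),grip=[474,254,159.5],gripbot=[474,254,115],stopL=f(-40.5,38,65),stopR=f(-40.5,-38,65),jawL=f(48.5,38,65),jawR=f(48.5,-38,65),bed1=f(-88,45,20),bed2=f(-88,-45,20)).items(): print(n,q([P]))
E
```

```text
blk [[320.0, 73.0]]
hub [[97.0, 413.0]]
grip [[109.0, 438.0]]
gripbot [[111.0, 476.0]]
stopL [[286.0, 293.0]]
stopR [[200.0, 252.0]]
jawL [[225.0, 374.0]]
jawR [[137.0, 329.0]]
bed1 [[321.0, 293.0]]
bed2 [[223.0, 247.0]]
```

View pics/s1c.png

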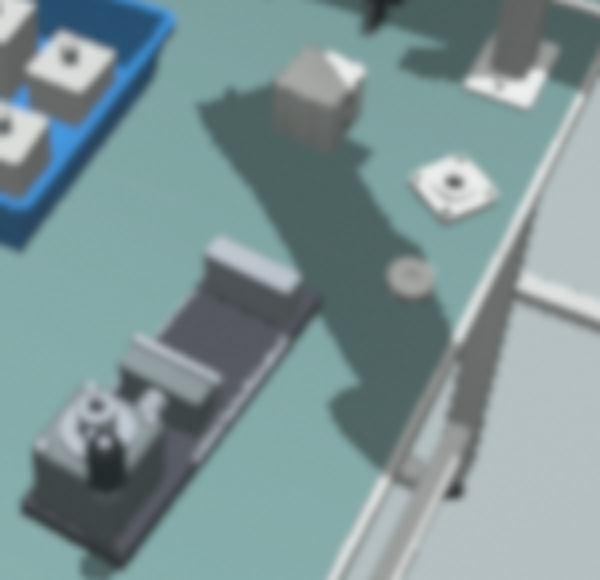

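The block's top centre at crop (320,72), the jaw edge (137,335)-(222,378), and the grip (106,435) match the predictions within ~1.5 raw pixels. I descend and grip the block.

Emit:
send_rows:
  commands:
    - {"gripper": 1, "x": -0.066, "y": 0, "z": 0.05, "wx": 0, "wy": 0, "wz": 0}
    - {"gripper": 1, "x": -0.066, "y": 0, "z": 0.2, "wx": 0, "wy": 0, "wz": 0}
    - {"gripper": 1, "x": -0.066, "y": 0, "z": 0.38, "wx": 0, "wy": 0, "wz": 0}
    - {"gripper": 1, "x": -0.066, "y": 0, "z": 0.55, "wx": 0, "wy": 0, "wz": 0}
    - {"gripper": 1, "x": -0.066, "y": 0, "z": 0.68, "wx": 0, "wy": 0, "wz": 0}

```text
time_s: 2.65
tool_pos: [530.6, -213.5, 30.8]
ee_rot: [[0.079, 0.997, -0.001], [0.997, -0.079, 0.001], [0.001, -0.001, -1.0]]
contact_force: [0.3, 0.0, -0.5]
width: 0.999
grip_force: 0.0
```

Emit:
send_rows:
  commands:
    - {"gripper": 0.8, "x": 0, "y": 0, "z": 0, "wx": 0, "wy": 0, "wz": 0}
    - {"gripper": 0.6, "x": 0, "y": 0, "z": 0, "wx": 0, "wy": 0, "wz": 0}
    - {"gripper": 0.4, "x": 0, "y": 0, "z": 0, "wx": 0, "wy": 0, "wz": 0}
    - {"gripper": 0.2, "x": 0, "y": 0, "z": 0, "wx": 0, "wy": 0, "wz": 0}
    - {"gripper": 0, "x": 0, "y": 0, "z": 0, "wx": 0, "wy": 0, "wz": 0}

```text
time_s: 3.07
tool_pos: [531.7, -214.5, 33.3]
ee_rot: [[0.08, 0.997, 0.001], [0.997, -0.08, -0.0], [0.0, 0.001, -1.0]]
contact_force: [0.4, -1.2, -6.0]
width: 0.691
grip_force: 66.5
```

Emit:
send_rows:
  commands:
    - {"gripper": 0, "x": 0, "y": 0, "z": 0, "wx": 0, "wy": 0, "wz": 0}
    - {"gripper": 0, "x": 0, "y": 0, "z": 0, "wx": 0, "wy": 0, "wz": 0}
    - {"gripper": 0, "x": 0, "y": 0, "z": 0, "wx": 0, "wy": 0, "wz": 0}
    - {"gripper": 0, "x": 0, "y": 0, "z": 0, "wx": 0, "wy": 0, "wz": 0}
    - {"gripper": 0, "x": 0, "y": 0, "z": 0, "wx": 0, "wy": 0, "wz": 0}

```text
time_s: 3.48
tool_pos: [531.7, -214.5, 33.2]
ee_rot: [[0.08, 0.997, 0.001], [0.997, -0.08, 0.0], [0.001, 0.001, -1.0]]
contact_force: [-2.0, 2.6, 7.2]
width: 0.688
grip_force: 67.8
```

Emit:
send_rows:
  commands:
    - {"gripper": 0, "x": 0, "y": 0, "z": -0.08, "wx": 0, "wy": 0, "wz": 0}
    - {"gripper": 0, "x": 0, "y": 0, "z": -0.25, "wx": 0, "wy": 0, "wz": 0}
    - {"gripper": 0, "x": 0.13, "y": -0.03, "z": -0.42, "wx": 0, "wy": 0, "wz": 0}
    - {"gripper": 0, "x": 0.3, "y": -0.07, "z": -0.58, "wx": 0, "wy": 0, "wz": 0}
    - {"gripper": 0, "x": 0.5, "y": -0.11, "z": -0.68, "wx": 0, "wy": 0, "wz": 0}

```text
time_s: 3.9
tool_pos: [521.1, -140.2, 137.1]
ee_rot: [[0.084, 0.996, 0.003], [0.996, -0.084, -0.001], [-0.001, 0.003, -1.0]]
contact_force: [1.3, 0.1, -5.2]
width: 0.693
grip_force: 67.0
```

Emit:
send_rows:
  commands:
    - {"gripper": 0, "x": 0.2, "y": -0.04, "z": 0, "wx": 0, "wy": 0, "wz": 0}
    - {"gripper": 0, "x": 0.4, "y": -0.08, "z": 0, "wx": 0, "wy": 0, "wz": 0}
    - {"gripper": 0, "x": 0.6, "y": -0.13, "z": 0, "wx": 0, "wy": 0, "wz": 0}
    - {"gripper": 0, "x": 0.8, "y": -0.17, "z": 0, "wx": 0, "wy": 0, "wz": 0}
    - {"gripper": 0, "x": 1, "y": -0.22, "z": 0, "wx": 0, "wy": 0, "wz": 0}

```text
time_s: 4.32
tool_pos: [499.7, 14.7, 135.0]
ee_rot: [[0.081, 0.997, 0.001], [0.997, -0.081, 0.0], [0.0, 0.001, -1.0]]
contact_force: [0.2, 0.1, -5.1]
width: 0.696
grip_force: 67.1
```

Emit:
send_rows:
  commands:
    - {"gripper": 0, "x": 0.12, "y": -0.02, "z": 0, "wx": 0, "wy": 0, "wz": 0}
    - {"gripper": 0, "x": 0.22, "y": -0.05, "z": 0, "wx": 0, "wy": 0, "wz": 0}
    - {"gripper": 0, "x": 0.31, "y": -0.07, "z": 0, "wx": 0, "wy": 0, "wz": 0}
    - {"gripper": 0, "x": 0.33, "y": -0.07, "z": 0, "wx": 0, "wy": 0, "wz": 0}
    - {"gripper": 0, "x": 0.33, "y": -0.07, "z": 0, "wx": 0, "wy": 0, "wz": 0}

```text
time_s: 4.73
tool_pos: [493.5, 64.6, 134.7]
ee_rot: [[0.078, 0.997, 0.0], [0.997, -0.078, 0.0], [0.0, 0.0, -1.0]]
contact_force: [-0.2, -1.1, -4.9]
width: 0.688
grip_force: 67.0
```

```bash
python3 - <<'E'
from h import *
o=get_obs();print(o['tool_pos'],o['ee_rot'][0],o['joints'])
b=camera("scene")[...,::-1];cv2.imwrite("pics/s2.png",b);a=camera("top")[...,::-1];cv2.imwrite("pics/t2.png",a)
c=cv2.resize(a[150:260,140:290],None,fx=3,fy=3,interpolation=cv2.INTER_CUBIC)
d=cv2.resize(b[165:285,220:316],None,fx=3,fy=3,interpolation=cv2.INTER_CUBIC)
W=np.zeros((360,800,3),np.uint8);W[:330,:450]=c;W[:360,452:452+288]=d
cv2.imwrite("pics/c2.png",W)
E
```

```text
[493.46894998  64.56779115 134.65691568] [7.83758805e-02 9.96923861e-01 1.91131413e-04] [-41.55380511  22.8507566   36.97955511 117.037534   -18.98830821
  45.94674044   2.16037299]
```

View pics/c2.png

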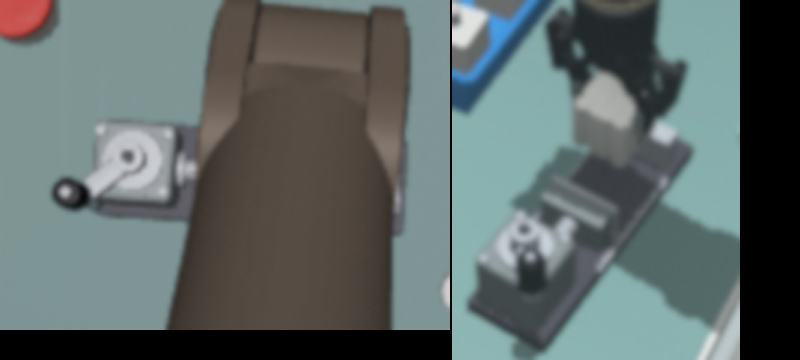

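The block (scene half of the crop at ~(610,115)) is held above the bed between jaw (580,205) and stop (655,140). Lowering it.

Emit:
send_rows:
  commands:
    - {"gripper": 0, "x": 0, "y": 0, "z": 0.1, "wx": 0, "wy": 0, "wz": 0}
    - {"gripper": 0, "x": 0, "y": 0, "z": 0.25, "wx": 0, "wy": 0, "wz": 0}
    - {"gripper": 0, "x": 0, "y": 0, "z": 0.38, "wx": 0, "wy": 0, "wz": 0}
    - {"gripper": 0, "x": 0, "y": 0, "z": 0.48, "wx": 0, "wy": 0, "wz": 0}
    - {"gripper": 0, "x": 0, "y": 0, "z": 0.52, "wx": 0, "wy": 0, "wz": 0}

```text
time_s: 5.25
tool_pos: [492.7, 62.0, 54.7]
ee_rot: [[0.082, 0.997, -0.002], [0.997, -0.082, -0.001], [-0.001, -0.002, -1.0]]
contact_force: [-0.8, -0.2, -5.5]
width: 0.693
grip_force: 66.6
```

Emit:
send_rows:
  commands:
    - {"gripper": 0, "x": 0, "y": 0, "z": 0.005, "wx": 0, "wy": 0, "wz": 0}
    - {"gripper": 0, "x": 0, "y": 0, "z": 0.01, "wx": 0, "wy": 0, "wz": 0}
    - {"gripper": 0, "x": 0, "y": 0, "z": 0.015, "wx": 0, "wy": 0, "wz": 0}
    - {"gripper": 0, "x": 0, "y": 0, "z": 0.018, "wx": 0, "wy": 0, "wz": 0}
    - {"gripper": 0, "x": 0, "y": 0, "z": 0.018, "wx": 0, "wy": 0, "wz": 0}

```text
time_s: 5.67
tool_pos: [494.0, 63.8, 54.2]
ee_rot: [[0.08, 0.997, 0.001], [0.997, -0.08, 0.0], [0.001, 0.001, -1.0]]
contact_force: [0.2, -1.3, -4.0]
width: 0.689
grip_force: 66.6
```

Emit:
send_rows:
  commands:
    - {"gripper": 0, "x": 0, "y": 0, "z": 0.003, "wx": 0, "wy": 0, "wz": 0}
    - {"gripper": 0, "x": 0, "y": 0, "z": 0.006, "wx": 0, "wy": 0, "wz": 0}
    - {"gripper": 0, "x": 0, "y": 0, "z": 0.006, "wx": 0, "wy": 0, "wz": 0}
    - {"gripper": 0, "x": 0, "y": 0, "z": 0.006, "wx": 0, "wy": 0, "wz": 0}
    - {"gripper": 0, "x": 0, "y": 0, "z": 0.006, "wx": 0, "wy": 0, "wz": 0}

```text
time_s: 6.08
tool_pos: [493.8, 63.9, 53.1]
ee_rot: [[0.08, 0.997, 0.001], [0.997, -0.08, 0.001], [0.001, 0.001, -1.0]]
contact_force: [-1.4, 0.5, 5.7]
width: 0.693
grip_force: 67.9
```

Emit:
send_rows:
  commands:
    - {"gripper": 0.8, "x": 0, "y": 0, "z": 0, "wx": 0, "wy": 0, "wz": 0}
    - {"gripper": 0.9, "x": 0, "y": 0, "z": 0, "wx": 0, "wy": 0, "wz": 0}
    - {"gripper": 1, "x": 0, "y": 0, "z": 0, "wx": 0, "wy": 0, "wz": 0}
    - {"gripper": 1, "x": 0, "y": 0, "z": 0, "wx": 0, "wy": 0, "wz": 0}
    - {"gripper": 1, "x": 0, "y": 0, "z": 0, "wx": 0, "wy": 0, "wz": 0}

```text
time_s: 6.5
tool_pos: [493.6, 63.7, 52.7]
ee_rot: [[0.08, 0.997, 0.0], [0.997, -0.08, -0.0], [-0.0, 0.0, -1.0]]
contact_force: [1.2, -0.2, -0.3]
width: 0.999
grip_force: 0.0
```

Emit:
send_rows:
  commands:
    - {"gripper": 1, "x": 0, "y": 0, "z": -0.08, "wx": 0, "wy": 0, "wz": 0}
    - {"gripper": 1, "x": 0, "y": 0, "z": -0.28, "wx": 0, "wy": 0, "wz": 0}
    - {"gripper": 1, "x": 0, "y": 0, "z": -0.52, "wx": 0, "wy": 0, "wz": 0}
    - {"gripper": 1, "x": 0, "y": 0, "z": -0.77, "wx": 0, "wy": 0, "wz": 0}
    - {"gripper": 1, "x": 0, "y": 0, "z": -1, "wx": 0, "wy": 0, "wz": 0}

```text
time_s: 6.92
tool_pos: [493.3, 63.2, 204.5]
ee_rot: [[0.081, 0.997, -0.0], [0.997, -0.081, -0.001], [-0.001, -0.0, -1.0]]
contact_force: [1.2, 0.0, -0.4]
width: 1.002
grip_force: 0.0
```

Emit:
send_rows:
  commands:
    - {"gripper": 1, "x": 0.2, "y": -0.05, "z": -0.05, "wx": 0, "wy": 0, "wz": 0}
    - {"gripper": 0.8, "x": 0.42, "y": -0.11, "z": -0.1, "wx": 0, "wy": 0, "wz": 0}
    - {"gripper": 0.7, "x": 0.65, "y": -0.17, "z": -0.1, "wx": 0, "wy": 0, "wz": 0}
    - {"gripper": 0.7, "x": 0.85, "y": -0.2, "z": -0.1, "wx": 0, "wy": 0, "wz": 0}
    - {"gripper": 0.7, "x": 1, "y": -0.22, "z": -0.1, "wx": 0, "wy": 0, "wz": 0}

```text
time_s: 7.33
tool_pos: [471.7, 219.1, 217.9]
ee_rot: [[0.078, 0.997, -0.0], [0.997, -0.078, 0.001], [0.001, -0.0, -1.0]]
contact_force: [0.1, -0.2, 0.3]
width: 0.7
grip_force: 0.0
```

```bash
python3 - <<'E'
from h import *
o=get_obs();print(o['tool_pos'],o['ee_rot'][0],o['joints'],o['width'])
b=camera("scene")[...,::-1];cv2.imwrite("pics/s3.png",b);a=camera("top")[...,::-1];cv2.imwrite("pics/t3.png",a)
c=cv2.resize(a[150:260,140:290],None,fx=3,fy=3,interpolation=cv2.INTER_CUBIC)
d=cv2.resize(b[165:285,200:316],None,fx=3,fy=3,interpolation=cv2.INTER_CUBIC)
W=np.zeros((360,800,3),np.uint8);W[:330,:450]=c;W[:360,452:452+348]=d
cv2.imwrite("pics/c3.png",W)
E
```

```text
[471.74479336 219.13826401 217.85988601] [ 7.75313846e-02  9.96989912e-01 -1.86793520e-05] [-60.29888491  18.27321609  38.39672075 108.59700484 -13.41936319
  57.58677736 -20.50057293] 0.699794926427595
```

View pics/c3.png

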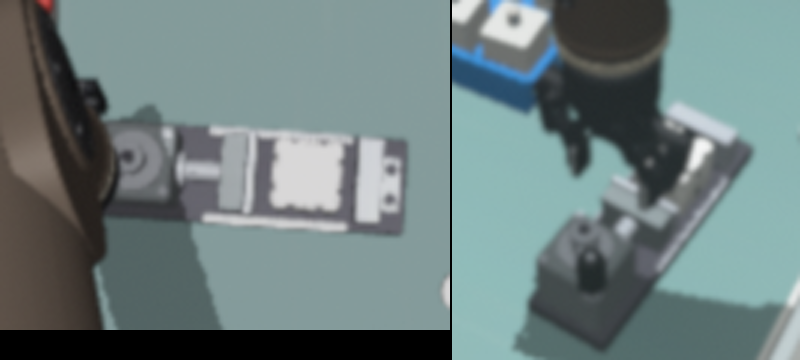

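The body stands square between jaw face (255) and stop (358) in the top crop; the grip is unchanged. Now going to the grip.

Emit:
send_rows:
  commands:
    - {"gripper": 0.7, "x": 0.12, "y": 0, "z": 0, "wx": 0, "wy": 0, "wz": 0}
    - {"gripper": 0.7, "x": 0.22, "y": 0, "z": 0.05, "wx": 0, "wy": 0, "wz": 0}
    - {"gripper": 0.7, "x": 0.235, "y": 0, "z": 0.2, "wx": 0, "wy": 0, "wz": 0}
    - {"gripper": 0.7, "x": 0.235, "y": 0, "z": 0.35, "wx": 0, "wy": 0, "wz": 0}
    - {"gripper": 0.7, "x": 0.235, "y": 0, "z": 0.42, "wx": 0, "wy": 0, "wz": 0}

```text
time_s: 7.85
tool_pos: [474.4, 250.9, 151.9]
ee_rot: [[0.08, 0.997, -0.002], [0.997, -0.08, -0.002], [-0.002, -0.002, -1.0]]
contact_force: [-1.1, -0.0, -0.1]
width: 0.701
grip_force: 0.0
```

Emit:
send_rows:
  commands:
    - {"gripper": 0.7, "x": 0, "y": 0, "z": 0.06, "wx": 0, "wy": 0, "wz": 0}
    - {"gripper": 0.7, "x": 0, "y": 0, "z": 0.12, "wx": 0, "wy": 0, "wz": 0}
    - {"gripper": 0.7, "x": 0, "y": 0, "z": 0.15, "wx": 0, "wy": 0, "wz": 0}
    - {"gripper": 0.7, "x": 0, "y": 0, "z": 0.15, "wx": 0, "wy": 0, "wz": 0}
    - {"gripper": 0.7, "x": 0, "y": 0, "z": 0.15, "wx": 0, "wy": 0, "wz": 0}

```text
time_s: 8.27
tool_pos: [475.9, 250.9, 132.6]
ee_rot: [[0.081, 0.997, 0.0], [0.997, -0.081, 0.0], [0.0, 0.0, -1.0]]
contact_force: [-0.4, -0.2, -1.3]
width: 0.704
grip_force: 0.0
```

Emit:
send_rows:
  commands:
    - {"gripper": 0.55, "x": 0, "y": 0, "z": 0, "wx": 0, "wy": 0, "wz": 0}
    - {"gripper": 0.45, "x": 0, "y": 0, "z": 0, "wx": 0, "wy": 0, "wz": 0}
    - {"gripper": 0.35, "x": 0, "y": 0, "z": 0, "wx": 0, "wy": 0, "wz": 0}
    - {"gripper": 0.25, "x": 0, "y": 0, "z": 0, "wx": 0, "wy": 0, "wz": 0}
    - {"gripper": 0.1, "x": 0, "y": 0, "z": 0, "wx": 0, "wy": 0, "wz": 0}

```text
time_s: 8.68
tool_pos: [475.2, 251.3, 132.9]
ee_rot: [[0.08, 0.997, -0.001], [0.997, -0.08, 0.001], [0.001, -0.001, -1.0]]
contact_force: [-4.4, -0.5, 7.9]
width: 0.29
grip_force: 58.3
```

Emit:
send_rows:
  commands:
    - {"gripper": 0, "x": 0, "y": 0, "z": 0, "wx": 0, "wy": 0, "wz": 0}
    - {"gripper": 0, "x": 0, "y": 0, "z": 0, "wx": 0, "wy": 0, "wz": 0}
    - {"gripper": 0, "x": 0, "y": 0, "z": 0, "wx": 0, "wy": 0, "wz": 0}
    - {"gripper": 0, "x": 0, "y": 0, "z": 0, "wx": 0, "wy": 0, "wz": 0}
    - {"gripper": 0, "x": 0, "y": 0, "z": 0, "wx": 0, "wy": 0, "wz": 0}

```text
time_s: 9.1
tool_pos: [475.2, 251.3, 132.9]
ee_rot: [[0.08, 0.997, -0.0], [0.997, -0.08, 0.001], [0.001, -0.001, -1.0]]
contact_force: [-4.2, -0.5, 7.9]
width: 0.283
grip_force: 58.3
```

```bash
cat > c.py <<'E'
import numpy as np,json,sys
def rows(t0,steps,R=55,rc=(0,0)):
    # t0: commanded angle (deg, world) at call start, steps: clockwise offsets; rc: centre correction (world mm) by last row
    e=lambda t:R*np.array([np.cos(np.radians(t)),np.sin(np.radians(t))])
    out=[]
    for i,s in enumerate(steps):
        d=e(t0-s)-e(t0)+np.array(rc)*(i+1)/len(steps)
        x=(.0799*d[0]+.9968*d[1])/150;y=(.9968*d[0]-.0799*d[1])/150
        out.append((round(x,3),round(y,3)))
    print(t0,'->',t0-steps[-1],out)
if __name__=="__main__":
    t=float(sys.argv[1])
    for a in sys.argv[2:]:
        s=eval(a);rows(t,s);t-=s[-1]
E
python3 c.py 129.2 "[3,8,14,20,26]"; python3 -c "
from rig import *;o=get_obs();print(o['tool_pos'],o['contact_force'],o['wrist_torque'])"
```

```text
129.2 -> 103.19999999999999 [(np.float64(0.013), np.float64(0.014)), (np.float64(0.033), np.float64(0.039)), (np.float64(0.054), np.float64(0.072)), (np.float64(0.071), np.float64(0.106)), (np.float64(0.084), np.float64(0.142))]
[475.20235334 251.34155276 132.92753099] [-4.21919585 -0.51710959  7.86929942] [-0.03336238  0.79871752  0.03308386]
```

Emit:
send_rows:
  commands:
    - {"gripper": 0, "x": 0.013, "y": 0.014, "z": -0.003, "wx": 0, "wy": 0, "wz": 0}
    - {"gripper": 0, "x": 0.033, "y": 0.039, "z": -0.003, "wx": 0, "wy": 0, "wz": 0}
    - {"gripper": 0, "x": 0.054, "y": 0.072, "z": -0.003, "wx": 0, "wy": 0, "wz": 0}
    - {"gripper": 0, "x": 0.071, "y": 0.106, "z": -0.003, "wx": 0, "wy": 0, "wz": 0}
    - {"gripper": 0, "x": 0.084, "y": 0.142, "z": -0.003, "wx": 0, "wy": 0, "wz": 0}

```text
time_s: 9.52
tool_pos: [496.6, 260.6, 132.9]
ee_rot: [[0.081, 0.997, -0.003], [0.997, -0.081, -0.001], [-0.002, -0.003, -1.0]]
contact_force: [-7.0, -6.2, 8.7]
width: 0.286
grip_force: 58.9
```

```bash
sed -i 's/out.append.*/out.append((float(round(x,3)),float(round(y,3))))/' c.py; python3 c.py 103.2 "[12,26,40,54,68]" "[16,32,48,64,80]"
```

```text
103.2 -> 35.2 [(0.016, 0.075), (0.014, 0.164), (-0.01, 0.251), (-0.053, 0.329), (-0.115, 0.394)]
35.2 -> -44.8 [(-0.087, 0.054), (-0.185, 0.082), (-0.287, 0.081), (-0.385, 0.053), (-0.471, -0.002)]
```

Emit:
send_rows:
  commands:
    - {"gripper": 0, "x": 0.016, "y": 0.075, "z": -0.003, "wx": 0, "wy": 0, "wz": 0}
    - {"gripper": 0, "x": 0.014, "y": 0.164, "z": -0.003, "wx": 0, "wy": 0, "wz": 0}
    - {"gripper": 0, "x": -0.01, "y": 0.251, "z": -0.003, "wx": 0, "wy": 0, "wz": 0}
    - {"gripper": 0, "x": -0.053, "y": 0.329, "z": -0.003, "wx": 0, "wy": 0, "wz": 0}
    - {"gripper": 0, "x": -0.115, "y": 0.394, "z": -0.003, "wx": 0, "wy": 0, "wz": 0}

```text
time_s: 9.93
tool_pos: [551.9, 238.8, 132.7]
ee_rot: [[0.08, 0.997, -0.008], [0.997, -0.08, -0.001], [-0.002, -0.008, -1.0]]
contact_force: [-19.1, -3.6, 14.8]
width: 0.286
grip_force: 59.8
```

Emit:
send_rows:
  commands:
    - {"gripper": 0, "x": -0.087, "y": 0.054, "z": 0, "wx": 0, "wy": 0, "wz": 0}
    - {"gripper": 0, "x": -0.185, "y": 0.082, "z": 0, "wx": 0, "wy": 0, "wz": 0}
    - {"gripper": 0, "x": -0.287, "y": 0.081, "z": 0, "wx": 0, "wy": 0, "wz": 0}
    - {"gripper": 0, "x": -0.385, "y": 0.053, "z": 0, "wx": 0, "wy": 0, "wz": 0}
    - {"gripper": 0, "x": -0.471, "y": -0.002, "z": 0, "wx": 0, "wy": 0, "wz": 0}

```text
time_s: 10.35
tool_pos: [549.6, 171.5, 133.2]
ee_rot: [[0.078, 0.997, 0.001], [0.997, -0.078, 0.003], [0.003, 0.001, -1.0]]
contact_force: [2.4, 8.9, -6.6]
width: 0.282
grip_force: 59.3
```

```bash
python3 - <<'E'
import numpy as np
from scipy.optimize import least_squares as L
P=np.array([(475.2,251.3),(496.6,260.6),(551.9,238.8),(549.6,171.5)])
r=L(lambda c:np.hypot(*(P-c).T)-55,[509,210]);print(r.x,r.fun,np.degrees(np.arctan2(*(P-r.x).T[::-1])))
r=L(lambda c:np.hypot(*(P-c[:2]).T)-c[2],[509,210,55]);print(r.x,r.fun)
E
python3 c.py -44.8 "[18,36,54,72,90]" "[18,36,54,72,90]" 
```

```text
[507.28771853 206.63929419] [-0.00727026  0.00895471 -0.00393963  0.00090144] [125.69640059 101.20328086  35.78759034 -39.70878552]
[507.28851745 206.64016792  54.99912141] [-0.00663507  0.00913146 -0.00422005  0.00172365]
-44.8 -> -134.8 [(-0.075, -0.087), (-0.119, -0.193), (-0.129, -0.307), (-0.103, -0.419), (-0.043, -0.517)]
-134.8 -> -224.8 [(0.087, -0.075), (0.193, -0.119), (0.307, -0.129), (0.419, -0.103), (0.517, -0.043)]
```

```bash
cat > k.py <<'E'
import numpy as np,sys
C=np.array([507.29,206.64])
def plan(p,calls):
    p=np.array(p,float)
    for c in calls:
        o=[]
        for t in c:
            g=C+55*np.array([np.cos(np.radians(t)),np.sin(np.radians(t))]);d=g-p
            o.append((round(float(.0799*d[0]+.9968*d[1])/150,3),round(float(.9968*d[0]-.0799*d[1])/150,3)))
        x,y=np.array(o[-1])*150;p=p+[.0799*x+.9968*y,.9968*x-.0799*y];print(c[-1],p.round(2),o)
if __name__=="__main__":plan(eval(sys.argv[1]),eval(sys.argv[2]))
E
python3 k.py "(549.5,169.6)" "[[-58,-75,-93,-111,-129],[-147,-165,-183,-201,-219],[-234,-247,-259,-270,-280]]"
```

```text
-129 [472.75 163.86] [(-0.071, -0.082), (-0.122, -0.177), (-0.143, -0.29), (-0.128, -0.404), (-0.079, -0.507)]
-219 [464.5  241.27] [(0.079, -0.084), (0.18, -0.139), (0.293, -0.16), (0.406, -0.145), (0.51, -0.096)]
-280 [516.79 260.86] [(0.071, 0.064), (0.118, 0.133), (0.146, 0.204), (0.158, 0.273), (0.158, 0.337)]
```

Emit:
send_rows:
  commands:
    - {"gripper": 0, "x": -0.071, "y": -0.082, "z": 0, "wx": 0, "wy": 0, "wz": 0}
    - {"gripper": 0, "x": -0.122, "y": -0.177, "z": 0, "wx": 0, "wy": 0, "wz": 0}
    - {"gripper": 0, "x": -0.143, "y": -0.29, "z": 0, "wx": 0, "wy": 0, "wz": 0}
    - {"gripper": 0, "x": -0.128, "y": -0.404, "z": 0, "wx": 0, "wy": 0, "wz": 0}
    - {"gripper": 0, "x": -0.079, "y": -0.507, "z": 0, "wx": 0, "wy": 0, "wz": 0}

```text
time_s: 10.77
tool_pos: [473.5, 162.4, 133.3]
ee_rot: [[0.083, 0.997, 0.004], [0.997, -0.083, -0.001], [-0.0, 0.004, -1.0]]
contact_force: [13.0, 1.5, -12.6]
width: 0.286
grip_force: 59.8
```

Emit:
send_rows:
  commands:
    - {"gripper": 0, "x": 0.079, "y": -0.084, "z": 0, "wx": 0, "wy": 0, "wz": 0}
    - {"gripper": 0, "x": 0.18, "y": -0.139, "z": 0, "wx": 0, "wy": 0, "wz": 0}
    - {"gripper": 0, "x": 0.293, "y": -0.16, "z": 0, "wx": 0, "wy": 0, "wz": 0}
    - {"gripper": 0, "x": 0.406, "y": -0.145, "z": 0, "wx": 0, "wy": 0, "wz": 0}
    - {"gripper": 0, "x": 0.51, "y": -0.096, "z": 0, "wx": 0, "wy": 0, "wz": 0}

```text
time_s: 11.18
tool_pos: [462.9, 239.9, 133.0]
ee_rot: [[0.081, 0.997, -0.002], [0.997, -0.081, -0.002], [-0.003, -0.002, -1.0]]
contact_force: [1.3, -12.2, 2.5]
width: 0.284
grip_force: 61.7
```

Emit:
send_rows:
  commands:
    - {"gripper": 0, "x": 0.071, "y": 0.064, "z": 0, "wx": 0, "wy": 0, "wz": 0}
    - {"gripper": 0, "x": 0.118, "y": 0.133, "z": 0, "wx": 0, "wy": 0, "wz": 0}
    - {"gripper": 0, "x": 0.146, "y": 0.204, "z": 0, "wx": 0, "wy": 0, "wz": 0}
    - {"gripper": 0, "x": 0.158, "y": 0.273, "z": 0, "wx": 0, "wy": 0, "wz": 0}
    - {"gripper": 0, "x": 0.158, "y": 0.337, "z": 0, "wx": 0, "wy": 0, "wz": 0}

```text
time_s: 11.6
tool_pos: [515.0, 260.9, 132.9]
ee_rot: [[0.079, 0.997, -0.004], [0.997, -0.079, -0.001], [-0.001, -0.004, -1.0]]
contact_force: [-8.6, -2.8, 6.9]
width: 0.281
grip_force: 62.2
```

```bash
python3 k.py "(516.79,260.86)" "[[-287,-294,-301,-308,-315],[-322,-329,-336,-343,-350],[-357,-364,-371,-378,-385],[-392,-399,-406,-413,-420],[-426,-432,-438,-444,-450],[-456,-462,-468,-474,-480],[-486,-492,-498,-504,-510],[-516,-522,-528,-534,-540],[-546,-552,-558,-564,-570]]"
```

```text
-315 [546.11 245.57] [(-0.007, 0.045), (-0.02, 0.088), (-0.037, 0.129), (-0.059, 0.168), (-0.086, 0.203)]
-350 [561.51 216.19] [(-0.031, 0.033), (-0.066, 0.061), (-0.104, 0.085), (-0.144, 0.104), (-0.187, 0.118)]
-385 [557.08 183.44] [(-0.044, 0.008), (-0.089, 0.011), (-0.133, 0.009), (-0.177, 0.001), (-0.22, -0.012)]
-420 [534.81 159.04] [(-0.041, -0.018), (-0.08, -0.041), (-0.115, -0.068), (-0.147, -0.1), (-0.174, -0.135)]
-450 [507.28 151.62] [(-0.02, -0.033), (-0.037, -0.067), (-0.05, -0.104), (-0.059, -0.141), (-0.064, -0.179)]
-480 [479.73 158.95] [(-0.001, -0.038), (0.002, -0.077), (0.009, -0.114), (0.02, -0.151), (0.034, -0.187)]
-510 [459.68 179.21] [(0.019, -0.033), (0.04, -0.065), (0.065, -0.094), (0.093, -0.121), (0.124, -0.144)]
-540 [452.25 206.59] [(0.032, -0.02), (0.067, -0.037), (0.103, -0.05), (0.14, -0.059), (0.178, -0.064)]
-570 [459.72 234.13] [(0.039, -0.001), (0.077, 0.002), (0.115, 0.009), (0.152, 0.02), (0.187, 0.035)]
```

Emit:
send_rows:
  commands:
    - {"gripper": 0, "x": -0.007, "y": 0.045, "z": 0, "wx": 0, "wy": 0, "wz": 0}
    - {"gripper": 0, "x": -0.02, "y": 0.088, "z": 0, "wx": 0, "wy": 0, "wz": 0}
    - {"gripper": 0, "x": -0.037, "y": 0.129, "z": 0, "wx": 0, "wy": 0, "wz": 0}
    - {"gripper": 0, "x": -0.059, "y": 0.168, "z": 0, "wx": 0, "wy": 0, "wz": 0}
    - {"gripper": 0, "x": -0.086, "y": 0.203, "z": 0, "wx": 0, "wy": 0, "wz": 0}

```text
time_s: 12.02
tool_pos: [544.1, 246.9, 133.0]
ee_rot: [[0.078, 0.997, -0.004], [0.997, -0.078, 0.001], [0.001, -0.004, -1.0]]
contact_force: [-7.3, 3.7, 2.6]
width: 0.287
grip_force: 62.0
```

Emit:
send_rows:
  commands:
    - {"gripper": 0, "x": -0.031, "y": 0.033, "z": 0, "wx": 0, "wy": 0, "wz": 0}
    - {"gripper": 0, "x": -0.066, "y": 0.061, "z": 0, "wx": 0, "wy": 0, "wz": 0}
    - {"gripper": 0, "x": -0.104, "y": 0.085, "z": 0, "wx": 0, "wy": 0, "wz": 0}
    - {"gripper": 0, "x": -0.144, "y": 0.104, "z": 0, "wx": 0, "wy": 0, "wz": 0}
    - {"gripper": 0, "x": -0.187, "y": 0.118, "z": 0, "wx": 0, "wy": 0, "wz": 0}

```text
time_s: 12.43
tool_pos: [560.5, 218.9, 133.1]
ee_rot: [[0.078, 0.997, -0.001], [0.997, -0.078, 0.003], [0.003, -0.002, -1.0]]
contact_force: [-2.4, 7.8, -0.7]
width: 0.288
grip_force: 61.4
```

Emit:
send_rows:
  commands:
    - {"gripper": 0, "x": -0.044, "y": 0.008, "z": 0, "wx": 0, "wy": 0, "wz": 0}
    - {"gripper": 0, "x": -0.089, "y": 0.011, "z": 0, "wx": 0, "wy": 0, "wz": 0}
    - {"gripper": 0, "x": -0.133, "y": 0.009, "z": 0, "wx": 0, "wy": 0, "wz": 0}
    - {"gripper": 0, "x": -0.177, "y": 0.001, "z": 0, "wx": 0, "wy": 0, "wz": 0}
    - {"gripper": 0, "x": -0.22, "y": -0.012, "z": 0, "wx": 0, "wy": 0, "wz": 0}

```text
time_s: 12.85
tool_pos: [557.7, 185.6, 133.3]
ee_rot: [[0.078, 0.997, 0.002], [0.997, -0.078, 0.003], [0.003, 0.002, -1.0]]
contact_force: [5.0, 7.0, -7.7]
width: 0.285
grip_force: 60.8
```

Emit:
send_rows:
  commands:
    - {"gripper": 0, "x": -0.041, "y": -0.018, "z": 0, "wx": 0, "wy": 0, "wz": 0}
    - {"gripper": 0, "x": -0.08, "y": -0.041, "z": 0, "wx": 0, "wy": 0, "wz": 0}
    - {"gripper": 0, "x": -0.115, "y": -0.068, "z": 0, "wx": 0, "wy": 0, "wz": 0}
    - {"gripper": 0, "x": -0.147, "y": -0.1, "z": 0, "wx": 0, "wy": 0, "wz": 0}
    - {"gripper": 0, "x": -0.174, "y": -0.135, "z": 0, "wx": 0, "wy": 0, "wz": 0}

```text
time_s: 13.27
tool_pos: [536.1, 159.8, 133.3]
ee_rot: [[0.08, 0.997, 0.004], [0.997, -0.08, 0.001], [0.001, 0.003, -1.0]]
contact_force: [6.2, 3.9, -9.6]
width: 0.285
grip_force: 60.5
```

Emit:
send_rows:
  commands:
    - {"gripper": 0, "x": -0.02, "y": -0.033, "z": 0, "wx": 0, "wy": 0, "wz": 0}
    - {"gripper": 0, "x": -0.037, "y": -0.067, "z": 0, "wx": 0, "wy": 0, "wz": 0}
    - {"gripper": 0, "x": -0.05, "y": -0.104, "z": 0, "wx": 0, "wy": 0, "wz": 0}
    - {"gripper": 0, "x": -0.059, "y": -0.141, "z": 0, "wx": 0, "wy": 0, "wz": 0}
    - {"gripper": 0, "x": -0.064, "y": -0.179, "z": 0, "wx": 0, "wy": 0, "wz": 0}

```text
time_s: 13.68
tool_pos: [508.7, 151.4, 133.3]
ee_rot: [[0.081, 0.997, 0.004], [0.997, -0.081, -0.0], [0.0, 0.004, -1.0]]
contact_force: [8.0, 0.8, -10.3]
width: 0.283
grip_force: 60.4
```

Emit:
send_rows:
  commands:
    - {"gripper": 0, "x": -0.001, "y": -0.038, "z": 0, "wx": 0, "wy": 0, "wz": 0}
    - {"gripper": 0, "x": 0.002, "y": -0.077, "z": 0, "wx": 0, "wy": 0, "wz": 0}
    - {"gripper": 0, "x": 0.009, "y": -0.114, "z": 0, "wx": 0, "wy": 0, "wz": 0}
    - {"gripper": 0, "x": 0.02, "y": -0.151, "z": 0, "wx": 0, "wy": 0, "wz": 0}
    - {"gripper": 0, "x": 0.034, "y": -0.187, "z": 0, "wx": 0, "wy": 0, "wz": 0}

```text
time_s: 14.1
tool_pos: [481.0, 157.8, 133.3]
ee_rot: [[0.082, 0.997, 0.003], [0.997, -0.082, -0.001], [-0.001, 0.004, -1.0]]
contact_force: [8.6, -3.0, -9.0]
width: 0.285
grip_force: 60.5
```

Emit:
send_rows:
  commands:
    - {"gripper": 0, "x": 0.019, "y": -0.033, "z": 0, "wx": 0, "wy": 0, "wz": 0}
    - {"gripper": 0, "x": 0.04, "y": -0.065, "z": 0, "wx": 0, "wy": 0, "wz": 0}
    - {"gripper": 0, "x": 0.065, "y": -0.094, "z": 0, "wx": 0, "wy": 0, "wz": 0}
    - {"gripper": 0, "x": 0.093, "y": -0.121, "z": 0, "wx": 0, "wy": 0, "wz": 0}
    - {"gripper": 0, "x": 0.124, "y": -0.144, "z": 0, "wx": 0, "wy": 0, "wz": 0}

```text
time_s: 14.52
tool_pos: [460.6, 176.7, 133.2]
ee_rot: [[0.083, 0.997, 0.002], [0.997, -0.083, -0.003], [-0.003, 0.002, -1.0]]
contact_force: [5.3, -10.3, -4.8]
width: 0.282
grip_force: 60.9
```

```bash
python3 k.py "(459.68,179.21)" "[[-514,-518,-522,-525,-525]]"
```

```text
-525 [454.12 192.45] [(0.021, -0.014), (0.044, -0.026), (0.067, -0.037), (0.085, -0.044), (0.085, -0.044)]
```

Emit:
send_rows:
  commands:
    - {"gripper": 0, "x": 0.021, "y": -0.014, "z": 0, "wx": 0, "wy": 0, "wz": 0}
    - {"gripper": 0, "x": 0.044, "y": -0.026, "z": 0, "wx": 0, "wy": 0, "wz": 0}
    - {"gripper": 0, "x": 0.067, "y": -0.037, "z": 0, "wx": 0, "wy": 0, "wz": 0}
    - {"gripper": 0, "x": 0.085, "y": -0.044, "z": 0, "wx": 0, "wy": 0, "wz": 0}
    - {"gripper": 0, "x": 0.085, "y": -0.044, "z": 0, "wx": 0, "wy": 0, "wz": 0}

```text
time_s: 14.93
tool_pos: [454.4, 189.8, 133.1]
ee_rot: [[0.082, 0.997, 0.001], [0.997, -0.082, -0.003], [-0.003, 0.001, -1.0]]
contact_force: [2.5, -8.1, -0.3]
width: 0.283
grip_force: 61.3
```

Emit:
send_rows:
  commands:
    - {"gripper": 0, "x": 0, "y": 0, "z": 0, "wx": 0, "wy": 0, "wz": 0}
    - {"gripper": 0, "x": 0, "y": 0, "z": 0, "wx": 0, "wy": 0, "wz": 0}
    - {"gripper": 0, "x": 0, "y": 0, "z": 0, "wx": 0, "wy": 0, "wz": 0}
    - {"gripper": 0, "x": 0, "y": 0, "z": 0, "wx": 0, "wy": 0, "wz": 0}
    - {"gripper": 0, "x": 0, "y": 0, "z": 0, "wx": 0, "wy": 0, "wz": 0}

```text
time_s: 15.35
tool_pos: [454.4, 189.8, 133.1]
ee_rot: [[0.083, 0.997, 0.0], [0.997, -0.083, -0.003], [-0.003, 0.001, -1.0]]
contact_force: [1.6, -8.8, -1.5]
width: 0.282
grip_force: 61.3
```

Emit:
send_rows:
  commands:
    - {"gripper": 0, "x": 0, "y": 0, "z": 0, "wx": 0, "wy": 0, "wz": 0}
    - {"gripper": 0, "x": 0, "y": 0, "z": 0, "wx": 0, "wy": 0, "wz": 0}
    - {"gripper": 0, "x": 0, "y": 0, "z": 0, "wx": 0, "wy": 0, "wz": 0}
    - {"gripper": 0, "x": 0, "y": 0, "z": 0, "wx": 0, "wy": 0, "wz": 0}
    - {"gripper": 0, "x": 0, "y": 0, "z": 0, "wx": 0, "wy": 0, "wz": 0}

```text
time_s: 15.77
tool_pos: [454.4, 189.8, 133.1]
ee_rot: [[0.083, 0.997, 0.001], [0.997, -0.083, -0.003], [-0.003, 0.001, -1.0]]
contact_force: [2.1, -9.1, -0.8]
width: 0.283
grip_force: 61.3
```

Tangential force rose from ~8.1 N (free) to 11.5 N at 633° swept and clamping began at ~598°, so at 648° the clamp is about 50° in (~80 N). Relaxing the stored push, then releasing.

Emit:
send_rows:
  commands:
    - {"gripper": 0, "x": -0.006, "y": 0, "z": 0, "wx": 0, "wy": 0, "wz": 0}
    - {"gripper": 0, "x": -0.01, "y": 0, "z": 0, "wx": 0, "wy": 0, "wz": 0}
    - {"gripper": 0, "x": -0.01, "y": 0, "z": 0, "wx": 0, "wy": 0, "wz": 0}
    - {"gripper": 0, "x": -0.01, "y": 0, "z": 0, "wx": 0, "wy": 0, "wz": 0}
    - {"gripper": 0, "x": -0.01, "y": 0, "z": 0, "wx": 0, "wy": 0, "wz": 0}

```text
time_s: 16.18
tool_pos: [454.3, 189.8, 133.1]
ee_rot: [[0.081, 0.997, 0.001], [0.997, -0.081, -0.001], [-0.001, 0.001, -1.0]]
contact_force: [2.9, -6.7, -3.9]
width: 0.285
grip_force: 61.0
```

Emit:
send_rows:
  commands:
    - {"gripper": 0.4, "x": 0, "y": 0, "z": 0, "wx": 0, "wy": 0, "wz": 0}
    - {"gripper": 0.5, "x": 0, "y": 0, "z": 0, "wx": 0, "wy": 0, "wz": 0}
    - {"gripper": 0.55, "x": 0, "y": 0, "z": 0, "wx": 0, "wy": 0, "wz": 0}
    - {"gripper": 0.55, "x": 0, "y": 0, "z": 0, "wx": 0, "wy": 0, "wz": 0}
    - {"gripper": 0.55, "x": 0, "y": 0, "z": 0, "wx": 0, "wy": 0, "wz": 0}

```text
time_s: 16.6
tool_pos: [453.8, 191.3, 133.2]
ee_rot: [[0.08, 0.997, 0.0], [0.997, -0.08, 0.0], [0.0, 0.0, -1.0]]
contact_force: [-0.3, 0.3, 0.5]
width: 0.547
grip_force: 0.0
```

Emit:
send_rows:
  commands:
    - {"gripper": 0.55, "x": 0, "y": 0, "z": -0.06, "wx": 0, "wy": 0, "wz": 0}
    - {"gripper": 0.55, "x": 0, "y": 0, "z": -0.2, "wx": 0, "wy": 0, "wz": 0}
    - {"gripper": 0.55, "x": 0, "y": 0, "z": -0.4, "wx": 0, "wy": 0, "wz": 0}
    - {"gripper": 0.55, "x": 0, "y": 0, "z": -0.6, "wx": 0, "wy": 0, "wz": 0}
    - {"gripper": 0.55, "x": 0, "y": 0, "z": -0.8, "wx": 0, "wy": 0, "wz": 0}

```text
time_s: 17.02
tool_pos: [453.6, 190.4, 255.0]
ee_rot: [[0.081, 0.997, 0.0], [0.997, -0.081, -0.0], [-0.0, 0.0, -1.0]]
contact_force: [0.4, 0.5, -0.1]
width: 0.551
grip_force: 0.0
```

Emit:
send_rows:
  commands:
    - {"gripper": 0.55, "x": 0.15, "y": 0, "z": 0, "wx": 0, "wy": 0, "wz": 0}
    - {"gripper": 0.55, "x": 0.35, "y": 0, "z": 0, "wx": 0, "wy": 0, "wz": 0}
    - {"gripper": 0.55, "x": 0.55, "y": 0, "z": 0, "wx": 0, "wy": 0, "wz": 0}
    - {"gripper": 0.55, "x": 0.7, "y": 0, "z": 0, "wx": 0, "wy": 0, "wz": 0}
    - {"gripper": 0.55, "x": 0.8, "y": 0, "z": 0, "wx": 0, "wy": 0, "wz": 0}

```text
time_s: 17.43
tool_pos: [463.0, 313.4, 253.7]
ee_rot: [[0.078, 0.997, 0.0], [0.997, -0.078, 0.001], [0.001, 0.0, -1.0]]
contact_force: [-0.2, -0.2, -0.6]
width: 0.55
grip_force: 0.0
```

Emit:
send_rows:
  commands:
    - {"gripper": 0.55, "x": 0, "y": 0, "z": 0, "wx": 0, "wy": 0, "wz": 0}
    - {"gripper": 0.55, "x": 0, "y": 0, "z": 0, "wx": 0, "wy": 0, "wz": 0}
    - {"gripper": 0.55, "x": 0, "y": 0, "z": 0, "wx": 0, "wy": 0, "wz": 0}
    - {"gripper": 0.55, "x": 0, "y": 0, "z": 0, "wx": 0, "wy": 0, "wz": 0}
    - {"gripper": 0.55, "x": 0, "y": 0, "z": 0, "wx": 0, "wy": 0, "wz": 0}

```text
time_s: 17.85
tool_pos: [463.7, 309.3, 253.4]
ee_rot: [[0.082, 0.997, 0.0], [0.997, -0.082, 0.0], [0.0, 0.0, -1.0]]
contact_force: [-0.4, 0.4, -0.1]
width: 0.548
grip_force: 0.0
```

```bash
python3 - <<'E'
from h import *
o=get_obs();print(o['tool_pos'],o['contact_force'],o['width'])
b=camera("scene")[...,::-1];cv2.imwrite("pics/s4.png",b);a=camera("top")[...,::-1];cv2.imwrite("pics/t4.png",a)
c=cv2.resize(a[150:260,140:290],None,fx=3,fy=3,interpolation=cv2.INTER_CUBIC)
d=cv2.resize(b[165:285,200:316],None,fx=3,fy=3,interpolation=cv2.INTER_CUBIC)
W=np.zeros((360,800,3),np.uint8);W[:330,:450]=c;W[:360,452:452+348]=d
cv2.imwrite("pics/c4.png",W)
E
```

```text
[463.66077303 309.25378032 253.40302947] [-0.40794794  0.39840396 -0.12362295] 0.5484875980702751
```

View pics/c4.png

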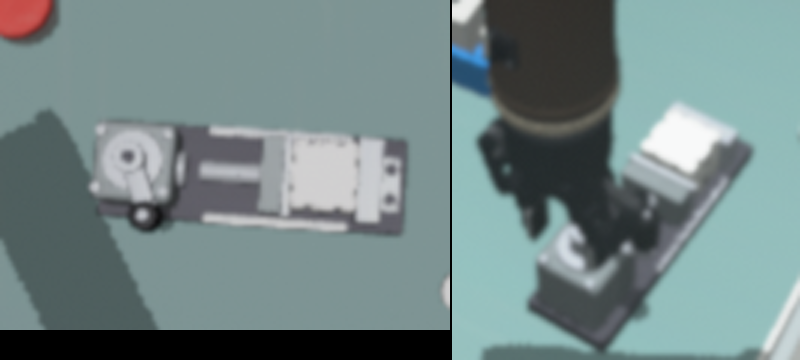

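The body stands upright, flat against the stop, with the jaw (285) touching it on one side and the stop (360) on the other; the grip is free at (145,215) and the arm is clear.

```bash
python3 -c "
from rig import *;print(job_done())"
```

```text
the job is handed in; nothing more can be done
None
```

I handed the job in: the body stands upright on the bed between stop and jaw, wound in one go to an estimated 80 N (I read that from the grip force and crank angle, not at the jaw), and the grip is released with the arm clear; I got no verdict back.

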